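# Swing the magnifier lamp over the painted sherd and switch it on

### The arm

A 6-joint arm with a two-finger parallel gripper is mounted at the origin on the work surface. World frame = base frame: x ahead of the robot, y to its left, z up, the work surface at z = 0. Lengths are in mm, angles in rad, forces in N, time in s.
With the tool pointing down it reaches from about 300 to 775 mm from the base axis. Payload 14.6 kg.
Tool frame: the origin (TCP) lies between the finger pads; the fingertips stand 19 mm ahead of it and the grasp point (between the pads) is the TCP (manip.tcp_to_tips is the distance from the TCP to the fingertips, in mm); x points along the fingers, z is the direction in which the jaws open and shut, and the axes are right-handed (so a half turn about x gives the same grasp; the last joint's range is limited). The gripper opens to 94 mm and grips with 3 to 60 N. Pads are 16 mm wide; open, the fingers measure 119 mm over their backs; the gripper's body (75 mm by 177 mm) begins 78 mm behind the grasp point.
Start: joints at [-1.175, 0.3, 1.521, -0, 1.321, -0.067], TCP at [245.542, -492.137, 224.446] pointing down, gripper open.
Joint ranges: [-3.03, 3.03], [-0.79, 2.21], [0.23, 2.52], [-1.04, 4.18], [0, 3.07], [-2.55, 2.55]. Speed limits (rad/s): [2.22, 2.22, 2.57, 3.14, 3.14, 3.14].

### API

Orientations are given as [roll, pitch, yaw] about the fixed x, y, z axes, in that order (R = Rz(yaw) Ry(pitch) Rx(roll)).
In Python, from cell import manip gives the robot as it stands.
- The arm moves only by the tool jog_arm, never from a script. Its argument "moves" is a list that holds one entry, the list of rows, each a list of 6 numbers: the shift along the world's x, y, z in mm, then the turn, a rotation vector about the world's x, y, z in degrees. In form: [[[dx, dy, dz, wx, wy, wz], ...]]. A call has 1 to 5 rows; each row shifts and turns the pose as measured when the row begins; what a row does not reach is not made up. A row lasts 1/10 s, in which the tool goes at most 50 mm and 8.59 degrees, less where a joint would pass 70% of its speed; a pose out of reach is approached as far as the arm can. A call is refused whole if a number of a shift passes 50 or a number of a turn 8.59, either way. A call with a gripper value outside its range is refused whole. "gripper" is the opening, from -1 (shut) to 1 (fully open), set as the call begins (left out, the last holds). The fingers move at their own pace and stop on an object; "squeeze" is the grip in N (left out, the last holds). Time passes only in rows, so rows that do not move let the fingers close. It gives the time, the measured TCP pose, the force and the opening at its end, in the units of the state.
- manip.read_state(): the state, without advancing time (a new reading comes with each control period).
- manip.camera(name): name is "scene" or "side" or "wrist"; returns (picture, depth): 480x640x3 uint8, blue, green, red; 480x640 float32, mm along the optical axis (not along the pixel's ray), 0 where there is no reading.
- manip.camera_params(name): a dict with "fx", "fy", "cx", "cy" (pixels), "dist" ([k1, k2, p1, p2, k3] as OpenCV has them; the pictures are not rectified), "rvec" (rotation vector, rad) and "tvec" (3), from world to camera coordinates, as OpenCV has them. Camera axes: x right, y down, z forward; pixel columns grow to the right and rows downward; lengths in mm; the calibration is good to about 2 mm. A picture is of the moment at which its call begins: read the wrist's pose just before it. camera_params takes no time and is no camera call; for the wrist camera it gives the pose at the moment of the call.
- manip.sign_off(): hands the job in, once; it reports no verdict.
The state is a dict: "clock": time; "joints": joint angles; "qd": joint speeds; "effort": joint torques, N m; "eef_pos": TCP position; "eef_rot": TCP orientation; "wrist_force": force on the tool from outside, world axes, zero at the start; "moment": the same for the moment, N m; "finger_gap": finger opening in mm.
Only numpy, scipy, OpenCV 4.12 (cv2) and the standard library are available. Lean on these libraries where they do the work, as an engineer would, in place of code of your own. Each camera call takes 0.05 s, during which the arm holds its last target. There are 200 camera calls.

### The job

Bring the bench magnifier over the blue-and-white painted sherd: push its arm sideways with one finger until that sherd is centred under the lens, then press the green push switch on the lamp all the way down and let it go, and leave the lens standing over the sherd. Push gently and do not grip anything; keep the fingers off the glass, and leave the sherds, the jar and the brush lying where they are.

Things in the scene. Friction and masses are not known exactly. Their poses are not given: they have to be found in the camera images.
- pivot (a point): point on the magnifier stand's upright pivot axis, 190 mm above the table, level with the arm's centre line. The stand, fixed to the table: dark base plate 150 x 170 mm, 20 mm high, steel post 18 mm thick; round the pivot a grey collar of 38 mm diameter with a black cap (top at 215 mm) and, opposite the lens, a black knob reaching 44 mm from the axis
- swing (a joint): swing of the magnifier's arm about the upright pivot axis, rad: 0 is straight out along the stand's own -x (towards the robot when the stand is not turned), growing anticlockwise seen from above; stops at -1.5 and +1.5. It swings level, is held by friction (0.35 N m: 3.5 N at 100 mm from the axis) and stays where it is left
- boom: the swing arm; origin on the pivot axis, 190 mm above the table, -x along the arm to the lens, z up. From the axis outwards: aluminium tube of 16 mm diameter, bare from 19 to 115 mm (pushed on either side), black ferrule of 22 mm diameter to 125 mm, white switch housing from 123 to 181 mm, 40 mm wide, 178 to 204 mm above the table
- head: the lamp head: white ring round the lens, 140 mm outside and 100 mm inside diameter, from 174 to 204 mm above the table; fixed to the arm; origin 240 mm from the pivot axis, 178 mm above the table
- lens_centre (a point): centre of the lens, 240 mm from the pivot axis, 190 mm above the table
- lens: the glass in the head's ring, 101 mm diameter, 12 mm thick at the centre; not to be touched; origin at its centre
- switch_top (a point): centre of the top face of the green push switch on the switch housing: 20 mm diameter, 150 mm from the pivot axis towards the lens, top 221 mm above the table, pressed straight down
- switch (a joint): travel of the push switch, m: 0 up, 0.005 fully down; springs back; fully down takes 4 N
- painted_sherd: the sherd to be looked at: a curved piece of white pottery with three blue painted bands, about 73 x 56 mm, 14 mm high, lying flat on the white sheet; origin at the middle of its underside, z up
- red_sherd: plain terracotta sherd, about 69 x 58 mm, 14 mm high, on the white sheet; origin at the middle of its underside; leave alone
- grey_sherd: plain grey sherd, about 72 x 55 mm, 14 mm high, on the white sheet; origin at the middle of its underside; leave alone
- jar: small sample jar with a white cap, 48 mm diameter, 75 mm high, standing on the table beside the stand; origin at the centre of its underside; leave alone
- brush: flat brush with a wooden handle, about 18 cm long, lying on the table beside the stand; leave alone
- mat: thin white sheet 230 x 540 mm, 3 mm thick, fixed to the table in front of the stand; the three sherds lie on it along the arc that the lens travels; origin at the centre of its underside
Things that resemble listed ones, but are neither listed nor needed, are in the scene too. What is shaped like the painted_sherd but purple or yellow is not meant.

How it is judged:
By the outcome, as a careful person would: the job done as asked, in the order asked, and still so for the second after the job is handed in, with the robot touching nothing.
It also fails if it takes over 45 s, if anything falls off the work surface, if the arm or the gripper's body presses on something with over 40 N, if the wrist force passes 120 N, or if a joint passes its speed limit or range.

## Working session

There is one attempt and no reset: what is moved stays moved. The work goes in short steps, Python scripts to look and compute and a tool call to move; the robot and the scene stay as the last step left them, time stands still between calls to the robot, and variables do not carry over. Pictures are saved under pics/ and viewed, about 8 in all and at most 12, crops included, and the job is handed in when it is done.

Besides the shell and the picture viewer there is one more tool, called after "Emit:" as name(argument=value, ...) on one line, values as JSON. jog_arm: Moves the arm, as the interface text tells. Its arguments: {"type":"object","properties":{"moves":{"type":"array","items":{"type":"array","items":{"type":"array","items":{"type":"number"}}}},"gripper":{"type":"number"},"squeeze":{"type":"number"}},"required":["moves"]}

```bash
mkdir -p pics; ls; python3 - <<'E'
from cell import manip
import cv2
s=manip.read_state();print(s)
for n in("scene","side"):
    im,d=manip.camera(n);cv2.imwrite(f"pics/{n}0.png",im)
    import numpy as np;np.save(f"pics/{n}0.npy",d);print(manip.camera_params(n))
E
```

```text
pics
{'clock': 0.0, 'joints': array([-1.17456613e+00,  3.00490406e-01,  1.52162072e+00, -3.33969164e-05,
        1.32071424e+00, -6.65816464e-02]), 'qd': array([ 0.00025174,  0.0006097 , -0.0002613 ,  0.00040409, -0.00042665,
       -0.00085157]), 'effort': array([-3.64064363e-04, -5.31800365e+01, -3.52735627e+01,  7.07483548e-02,
        2.43735110e-02, -8.45801969e-05]), 'eef_pos': array([ 245.45433078, -491.89932406,  223.85896564]), 'eef_rot': array([3.10124613, 1.56956319, 1.99326993]), 'wrist_force': array([-0.90124623, -0.11429685,  0.56341077]), 'moment': array([-0.00660957,  0.00363756,  0.00281938]), 'finger_gap': 94.08373856800324}
{'fx': 540.6998355373578, 'fy': 540.6998355373578, 'cx': 321.4986908490313, 'cy': 237.80478680192607, 'dist': array([-0.05594408,  0.        ,  0.        ,  0.        ,  0.        ]), 'rvec': array([ 2.06541439,  0.62673308, -0.34802544]), 'tvec': array([-539.75265394,  -10.94119296, 1326.97902686])}
{'fx': 561.2409763997944, 'fy': 561.2409763997944, 'cx': 323.4253147986654, 'cy': 235.29719222188896, 'dist': array([-0.06059587,  0.        ,  0.        ,  0.        ,  0.        ]), 'rvec': array([ 0.42875825, -2.65358819,  1.30660781]), 'tvec': array([ 586.86138989,  194.0885072 , 1163.44331751])}
```

View pics/scene0.png

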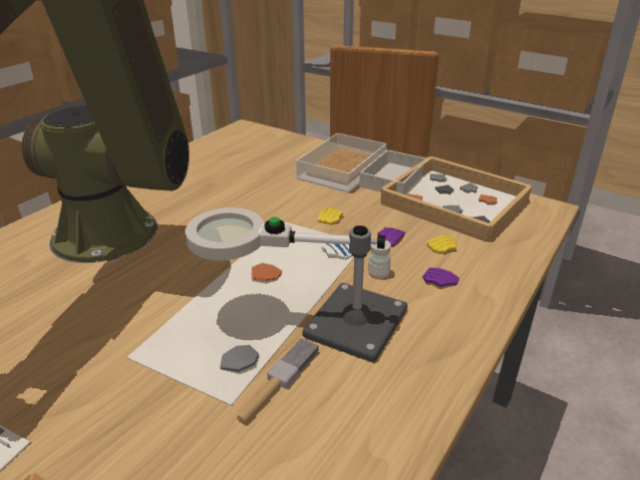

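View pics/side0.png

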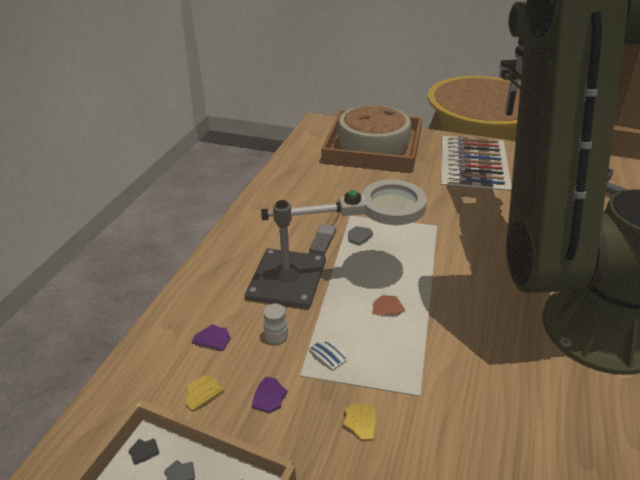

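Scene view: the painted sherd is at about (338,250), partly behind the tube, with the pivot cap at (361,231) and the switch at (275,223). Side view: the sherd is at (328,355), the cap at (282,206) and the switch at (353,195).

```bash
cat > h.py <<'E'
import numpy as np,cv2
from cell import manip
def world(n,uv,d,P=None):
    P=P or manip.camera_params(n);K=np.array([[P['fx'],0,P['cx']],[0,P['fy'],P['cy']],[0,0,1]])
    uv=np.atleast_2d(np.float64(uv));r=cv2.undistortPoints(uv[:,None],K,P['dist'])[:,0]
    R=cv2.Rodrigues(P['rvec'])[0];d=np.atleast_1d(d)[:,None]
    return (np.c_[r,np.ones(len(r))]*d-P['tvec'].ravel())@R
def cloud(n,d,P=None):
    v,u=np.nonzero(d>0);return world(n,np.c_[u,v],d[v,u],P),u,v
def circ(p):  # circle fit xy
    A=np.c_[2*p[:,:2],np.ones(len(p))];s=np.linalg.lstsq(A,(p[:,:2]**2).sum(1),rcond=None)[0]
    return s[:2],np.sqrt(s[2]+s[:2]@s[:2])
E
python3 - <<'E'
from h import *
for n,boxes in dict(scene=dict(cap=(345,222,378,258),sw=(264,214,288,232),sherd=(310,235,365,262),head=(180,205,270,262),base=(300,280,410,360),jar=(366,235,394,280)),
  side=dict(cap=(268,196,296,226),sw=(343,188,362,203),sherd=(305,338,350,372),head=(358,178,430,224),base=(245,248,328,308),jar=(260,303,290,345))).items():
    im=cv2.imread(f"pics/{n}0.png").astype(int);p,u,v=cloud(n,np.load(f"pics/{n}0.npy"));c=im[v,u]
    for k,(a,b,e,f) in boxes.items():
        m=(u>=a)&(u<e)&(v>=b)&(v<f);q=p[m];cc=c[m]
        if k=='cap':q=q[(q[:,2]>208)&(q[:,2]<225)]
        if k=='sw':q=q[(cc[:,1]>cc[:,2]+30)&(cc[:,1]>cc[:,0]+20)]; q=q[q[:,2]>np.percentile(q[:,2],50)]
        if k=='sherd':q=q[(q[:,2]>7)&(q[:,2]<25)]
        if k=='head':q=q[(q[:,2]>195)&(q[:,2]<212)]
        if k=='base':q=q[(q[:,2]>14)&(q[:,2]<27)]
        if k=='jar':q=q[(q[:,2]>65)&(q[:,2]<85)]
        if len(q)<4: print(n,k,len(q));continue
        lo,hi=np.percentile(q,[2,98],axis=0)
        print(n,k,len(q),'mean',q.mean(0).round(1),'mid',((lo+hi)/2).round(1),'ext',(hi-lo).round(1), circ(q) if k=='head' else '', cv2.minAreaRect(q[:,:2].astype(np.float32)))
E
```

```text
scene cap 203 mean [690.5  58.6 212.7] mid [689.   59.8 212.9] ext [30.9 29.3  9.1]  ((690.4992065429688, 59.492225646972656), (34.68827819824219, 32.6021728515625), 29.274751663208008)
scene sw 41 mean [557.3  -8.6 225.7] mid [557.   -8.5 225.8] ext [16.5 13.5  3.1]  ((556.2282104492188, -8.488773345947266), (15.661337852478027, 15.291515350341797), 37.9676399230957)
scene sherd 343 mean [531.7 238.1  15.4] mid [528.6 239.4  13.8] ext [68.7 46.1 12.4]  ((519.1747436523438, 233.341552734375), (86.77934265136719, 61.364356994628906), 43.30027770996094)
scene head 2531 mean [481.7 -52.6 201.6] mid [481.5 -51.3 201. ] ext [135.  129.5  11.5] (array([481.10742584, -51.30863496]), np.float64(54.86902143085689)) ((475.9882507324219, -48.88307189941406), (139.6385498046875, 140.31521606445312), 58.08157730102539)
scene base 4386 mean [693.4  43.   20.3] mid [691.2  36.8  19.8] ext [145.6 209.9   8.8]  ((692.1546020507812, 31.43016815185547), (150.03492736816406, 234.09237670898438), 6.02757453918457)
scene jar 154 mean [651.  223.1  73. ] mid [647.7 229.6  72. ] ext [35.6 38.9 11.6]  ((650.
[... 575 characters left out ...]
58789062), (78.26174926757812, 70.21290588378906), 27.622222900390625)
side head 1568 mean [474.4 -39.1 201.5] mid [474.  -43.3 200.8] ext [129.6 130.6  11.3] (array([475.26553918, -40.91577115]), np.float64(56.507138554150174)) ((473.946044921875, -45.212310791015625), (142.43492126464844, 139.3634490966797), 88.6973876953125)
side base 2922 mean [681.4  75.   19.6] mid [684.4  64.3  19.6] ext [145.4 172.6   9.1]  ((688.1113891601562, 51.991737365722656), (150.1904296875, 204.2462615966797), 6.178041458129883)
side jar 325 mean [641.9 236.9  73.7] mid [642.4 235.2  71.7] ext [39.4 39.9 10.9]  ((642.95361328125, 234.29571533203125), (40.18069076538086, 43.95018768310547), 21.492450714111328)
```

Emit:
jog_arm(moves=[[[20,40,15,0,0,0],[20,40,15,0,0,0],[20,40,15,0,0,0],[20,40,15,0,0,0],[20,40,15,0,0,0]]], gripper=-1)

```text
clock: 0.6
eef_pos: [344.5, -287.0, 296.6]
eef_rot: [-3.046, 1.561, 2.122]
wrist_force: [0.6, -0.9, 1.0]
finger_gap: 57.5
```

Emit:
jog_arm(moves=[[[20,40,15,0,0,0],[20,40,15,0,0,0],[20,40,15,0,0,0],[20,40,15,0,0,0],[20,40,15,0,0,0]]])

```text
clock: 1.1
eef_pos: [445.9, -77.6, 374.3]
eef_rot: [-3.025, 1.561, 2.141]
wrist_force: [1.3, -1.0, 0.2]
finger_gap: 17.7
```

Emit:
jog_arm(moves=[[[22,40,10,0,0,0],[22,40,10,0,0,0],[22,40,10,0,0,0],[22,40,10,0,0,0],[0,0,0,0,0,0]]])

```text
clock: 1.6
eef_pos: [536.9, 94.3, 416.0]
eef_rot: [-3.024, 1.561, 2.148]
wrist_force: [0.3, -0.7, -0.0]
finger_gap: 0.4
```

```bash
python3 - <<'E'
from h import *
s=manip.read_state();print(s['clock'],s['joints'].round(3),s['eef_pos'].round(1),s['finger_gap'],s['wrist_force'])
P=manip.camera_params('wrist');im,d=manip.camera('wrist');cv2.imwrite('pics/w1.png',im);np.save('pics/w1.npy',d)
import pickle;pickle.dump(P,open('pics/w1.pkl','wb'))
print(-cv2.Rodrigues(P['rvec'])[0].T@P['tvec'])
E
```

```text
1.6 [0.103 0.23  1.175 0.009 1.741 1.216] [536.9  94.3 416. ] 0.4244508172751653 [ 0.32673496 -0.72580145 -0.00885232]
[599.02900896 122.98418531 575.46300495]
```

View pics/w1.png

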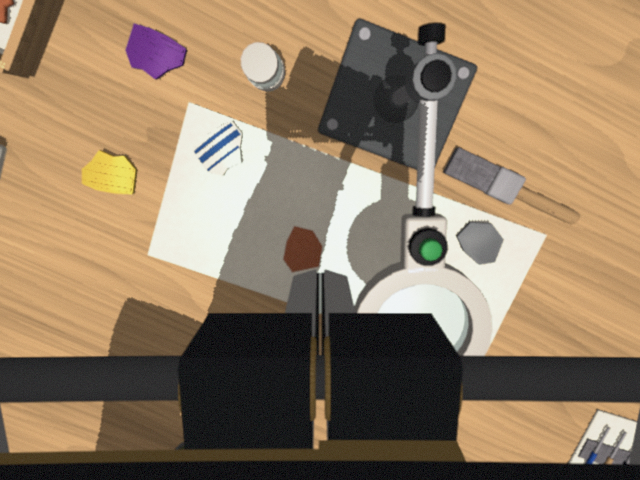

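The wrist view shows the sherd at (219,147), the pivot cap at (436,75), the switch at (431,250) and the tube running between them.

```bash
python3 - <<'E'
from h import *
import pickle
P=pickle.load(open('pics/w1.pkl','rb'));d=np.load('pics/w1.npy');im=cv2.imread('pics/w1.png').astype(int)
p,u,v=cloud('wrist',d,P);c=im[v,u]
def sel(a,b,e,f,z0,z1):
    m=(u>=a)&(u<e)&(v>=b)&(v<f)&(p[:,2]>z0)&(p[:,2]<z1);return p[m],c[m]
q,_=sel(410,50,465,102,205,225);print('cap',q.mean(0),cv2.minEnclosingCircle(q[:,:2].astype(np.float32)));
q,cc=sel(412,232,452,270,212,235);g=q[(cc[:,1]>cc[:,2]+40)];print('sw',g.mean(0),cv2.minEnclosingCircle(g[:,:2].astype(np.float32)))
for y in(110,150,190):
    q,_=sel(405,y-3,450,y+3,180,212);print('tube',q.mean(0))
q,_=sel(180,110,255,185,6,25);print('sherd',q.mean(0),cv2.minAreaRect(q[:,:2].astype(np.float32)),cv2.minEnclosingCircle(q[:,:2].astype(np.float32)))
q,_=sel(240,35,290,95,60,90);print('jar',q.mean(0))
q,_=sel(310,10,485,175,14,27);print('base',cv2.minAreaRect(q[:,:2].astype(np.float32)))
E
```

```text
cap [687.23107506  63.25801846 210.48465332] ((688.1795043945312, 62.42826461791992), 18.988195419311523)
sw [555.48391066  -6.18478417 223.63971886] ((554.4779052734375, -7.135958671569824), 10.62895679473877)
tube [664.49687707  51.81712737 195.10634333]
tube [633.56595661  35.23168587 195.2906526 ]
tube [601.00717387  17.85277517 195.55724697]
sherd [526.05696218 246.74342839  14.46505024] ((523.800537109375, 241.37509155273438), (61.61357116699219, 72.56613159179688), 61.91191101074219) ((527.2542724609375, 248.05967712402344), 39.43613052368164)
jar [644.19146719 230.02537593  73.84947356]
base ((690.9994506835938, 29.96417999267578), (150.3050079345703, 236.60653686523438), 6.249238967895508)
```

Emit:
jog_arm(moves=[[[20,-25,-20,0,0,0],[20,-25,-20,0,0,0],[20,-25,-20,0,0,0],[20,-25,-20,0,0,0],[20,-25,-20,0,0,0]]])

```text
clock: 2.15
eef_pos: [635.9, -38.2, 315.3]
eef_rot: [2.794, 1.563, 1.684]
wrist_force: [-0.2, -0.7, 0.7]
finger_gap: -0.0
```

Emit:
jog_arm(moves=[[[0,0,-25,0,0,0],[0,0,-25,0,0,0],[0,0,-25,0,0,0],[0,0,-10,0,0,0],[0,0,0,0,0,0]]])

```text
clock: 2.65
eef_pos: [633.2, -48.2, 222.1]
eef_rot: [-2.737, 1.559, 2.426]
wrist_force: [0.5, 1.1, 0.6]
finger_gap: 0.7
```

Emit:
jog_arm(moves=[[[0,5,-20,0,0,0],[0,10,-18,0,0,0],[0,10,0,0,0,0],[0,5,0,0,0,0],[0,0,0,0,0,0]]])

```text
clock: 3.15
eef_pos: [634.4, -18.7, 190.7]
eef_rot: [2.79, 1.564, 1.668]
wrist_force: [0.8, 1.4, 0.4]
finger_gap: 0.3
```

Emit:
jog_arm(moves=[[[-3,5,-3,0,0,0],[-3,5,-3,0,0,0],[-2,4,0,0,0,0],[-2,4,0,0,0,0],[0,0,0,0,0,0]]])

```text
clock: 3.65
eef_pos: [624.1, 0.4, 187.1]
eef_rot: [2.248, 1.564, 1.126]
wrist_force: [0.4, -0.2, -0.2]
finger_gap: 0.6
```

Emit:
jog_arm(moves=[[[-3.3,4.7,-0.5,0,0,-1],[-3.2,4.7,-0.5,0,0,-2],[-3,4.7,-0.5,0,0,-2.5],[-2.7,4.8,0,0,0,-2.5],[-2.4,4.8,0,0,0,-2.5]]])

```text
clock: 4.15
eef_pos: [610.0, 22.5, 186.8]
eef_rot: [1.413, 1.562, 0.096]
wrist_force: [3.1, -3.7, -1.0]
finger_gap: 0.5
```

Emit:
jog_arm(moves=[[[-2.3,4.8,-0.3,0,0,-2.7],[-2,4.9,-0.3,0,0,-2.7],[-1.7,4.9,0,0,0,-2.7],[-1.4,5,0,0,0,-2.7],[-1,5,0,0,0,-2.7]]])

```text
clock: 4.65
eef_pos: [602.3, 45.3, 186.8]
eef_rot: [1.103, 1.555, -0.468]
wrist_force: [2.6, -4.5, -0.0]
finger_gap: 0.6
```

Emit:
jog_arm(moves=[[[-0.7,5,-0.3,0,0,-2.7],[-0.4,5,-0.3,0,0,-2.7],[-0.2,5,0,0,0,-2.7],[0.2,5,0,0,0,-2.7],[0.5,5,0,0,0,-2.7]]])

```text
clock: 5.15
eef_pos: [601.1, 68.3, 186.8]
eef_rot: [0.899, 1.551, -0.924]
wrist_force: [-1.4, -4.8, 0.8]
finger_gap: 0.4
```

```bash
python3 - <<'E'
from h import *
s=manip.read_state();print(s['clock'],s['joints'].round(3),s['eef_pos'].round(1),s['wrist_force'])
E
```

```text
5.15 [ 0.06   0.447  1.409 -0.017  1.274  1.888] [601.1  68.3 186.8] [-1.36808496 -4.76947043  0.83525052]
```

Emit:
jog_arm(moves=[[[0.4,5,-0.3,0,0,-2],[0.7,5,-0.3,0,0,-2],[1,5,0,0,0,-2],[1.3,4.9,0,0,0,-2],[1.6,4.8,0,0,0,-2]]])

```text
clock: 5.65
eef_pos: [606.1, 90.5, 186.7]
eef_rot: [0.832, 1.544, -1.182]
wrist_force: [1.3, -6.2, 0.1]
finger_gap: 0.4
```

Emit:
jog_arm(moves=[[[1.7,4,0,0,0,-1.5],[1.7,3,0,0,0,-1.5],[1.6,3,0,0,0,-1.5],[1,1,0,0,0,-1],[0,0,0,0,0,0]]])

```text
clock: 6.15
eef_pos: [611.0, 100.5, 186.7]
eef_rot: [0.702, 1.542, -1.418]
wrist_force: [-0.3, -0.9, 1.5]
finger_gap: 0.5
```

```bash
cat > m.py <<'E'
from h import *
import sys
s=manip.read_state();print(s['clock'],s['joints'].round(3),s['eef_pos'].round(1),s['wrist_force'])
tag=sys.argv[1];piv=np.array([687.7,62.8])
for n in('scene','side','wrist'):
    P=manip.camera_params(n);im,d=manip.camera(n);cv2.imwrite(f'pics/{n}{tag}.png',im)
    p,u,v=cloud(n,d,P);c=im[v,u].astype(int)
    near=np.hypot(*(p[:,:2]-piv).T)
    g=(c[:,1]>c[:,2]+30)&(c[:,1]>c[:,0]+20)&(near<200)&(near>100)&(p[:,2]>205)&(p[:,2]<235)
    if g.sum()>3:
        q=p[g].mean(0)-[*piv,0];print(n,'sw',g.sum(),p[g].mean(0).round(1),'th',np.degrees(np.arctan2(q[1],-q[0])).round(1))
    h=(near>165)&(near<315)&(p[:,2]>197)&(p[:,2]<210)&(p[:,0]<640)&(c.min(1)>100)
    if h.sum()>200:
        q=p[h,:2].astype(np.float32);cc,r=cv2.minEnclosingCircle(q);print(n,'ring',h.sum(),np.round(cc,1),r,'th',np.degrees(np.arctan2(cc[1]-piv[1],piv[0]-cc[0])).round(1))
    b=(p[:,2]>6)&(p[:,2]<25)&(np.hypot(*(p[:,:2]-[526,247]).T)<50)
    if b.sum()>50: print(n,'sherd',b.sum(),p[b].mean(0).round(1))
E
python3 m.py 2
```

```text
6.15 [ 0.116  0.485  1.355 -0.03   1.301  2.244] [611.  100.5 186.7] [-0.27434439 -0.88485813  1.53011424]
scene sherd 419 [529.2 242.5  14.9]
side ring 1414 [510.8 221.1] 75.17277526855469 th 41.8
side sherd 748 [521.2 253.7  14.5]
```

Emit:
jog_arm(moves=[[[1.8,2.6,0,0,0,-1],[1.8,2.4,0,0,0,-1],[1.8,2.2,0,0,0,-1],[1,1,0,0,0,0],[0,0,0,0,0,0]]])

```text
clock: 6.8
eef_pos: [616.5, 108.5, 186.7]
eef_rot: [0.608, 1.541, -1.566]
wrist_force: [-2.6, -1.6, 2.3]
finger_gap: 0.8
```

```bash
python3 m.py 3
```

```text
6.8 [ 0.127  0.503  1.329 -0.03   1.314  2.309] [616.5 108.5 186.7] [-2.60300845 -1.56098503  2.33480687]
scene ring 203 [537.5 237.2] 67.7421646118164 th 49.3
scene sherd 415 [529.7 242.1  15. ]
side ring 1732 [530.1 240.6] 74.53010559082031 th 48.5
side sherd 749 [520.7 253.4  14.6]
```

View pics/side3.png

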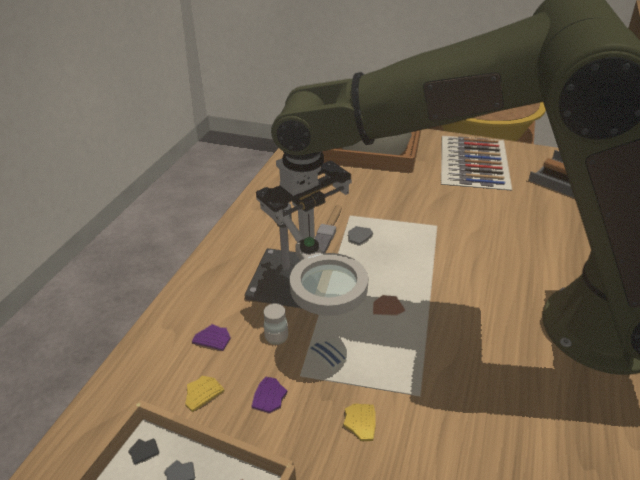

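View pics/wrist3.png

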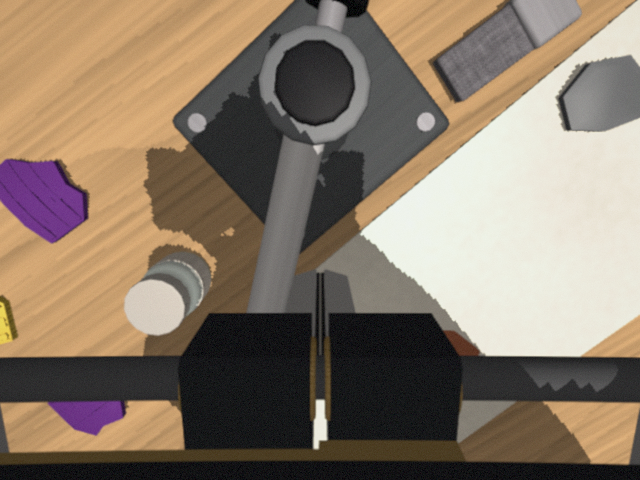

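Side view: the lens at (329,283) now stands above the sherd at (328,354). Wrist view: the tube runs from (310,150) to (265,310), with the finger beside it. I'll measure the tube angle from the wrist depth.

```bash
cat > tube.py <<'E'
from h import *
P=manip.camera_params('wrist');im,d=manip.camera('wrist')
p,u,v=cloud('wrist',d,P);piv=np.array([687.7,62.8])
r=np.hypot(*(p[:,:2]-piv).T)
m=(r>30)&(r<112)&(p[:,2]>185)&(p[:,2]<206)&(u<318)
q=p[m,:2]; 
m2=(r<25)&(p[:,2]>207)&(p[:,2]<222);cap=cv2.minEnclosingCircle(p[m2,:2].astype(np.float32))
vx,vy,x0,y0=cv2.fitLine(q.astype(np.float32),cv2.DIST_HUBER,0,.01,.01).ravel()
print(m.sum(),'tube line th',np.degrees(np.arctan2(abs(vy),abs(vx))),'mean-from-piv th',np.degrees(np.arctan2(q[:,1].mean()-piv[1],piv[0]-q[:,0].mean())),'line offset',(x0-piv[0])*vy-(y0-piv[1])*vx,'cap',cap)
E
python3 tube.py
```

```text
6145 tube line th 43.671173 mean-from-piv th 46.909320943917685 line offset -3.5857439134171436 cap ((688.2273559570312, 62.18434524536133), 18.55210304260254)
```

```bash
sed -i 's/&(u<318)/\&(u<318)\&(v<262)/' tube.py; python3 tube.py; python3 - <<'E'
import numpy as np
for s in((529.5,242),(521,253.5),(526,247),(525.5,247.5)): print(np.degrees(np.arctan2(s[1]-62.8,687.7-s[0])))
E
```

```text
3593 tube line th 43.747864 mean-from-piv th 48.25929932353946 line offset -3.6359632085173565 cap ((688.288818359375, 62.227413177490234), 18.515010833740234)
48.5615330889631
48.841738532555574
48.721715569073694
48.7110170947959
```

Emit:
jog_arm(moves=[[[-8,-8,0,0,0,0],[-12,-10,0,0,0,0],[0,0,25,0,0,0],[0,0,40,0,0,0],[0,0,40,0,0,0]]])

```text
clock: 7.55
eef_pos: [594.3, 90.0, 288.5]
eef_rot: [0.349, 1.541, -1.823]
wrist_force: [-0.3, 0.5, 0.3]
finger_gap: -0.0
```

Emit:
jog_arm(moves=[[[0,0,40,0,0,0],[0,0,40,0,0,0],[0,0,30,0,0,0],[0,0,0,0,0,0]]])

```text
clock: 7.95
eef_pos: [594.5, 90.2, 408.9]
eef_rot: [0.737, 1.544, -1.435]
wrist_force: [0.8, 0.4, -0.5]
finger_gap: 0.1
```

```bash
python3 m.py 4; sed -i 's/&(u<318)&(v<262)//' tube.py; python3 tube.py
```

```text
7.95 [ 0.101  0.369  1.013 -0.028  1.758  2.268] [594.5  90.2 408.9] [ 0.83843295  0.39013424 -0.50312578]
scene sw 65 [590.5 169.7 222.5] th 47.7
scene ring 973 [523.8 239.7] 74.11000061035156 th 47.2
scene sherd 422 [529.3 241.8  14.9]
side sw 14 [585.4 181.4 224.4] th 49.2
side ring 1692 [529.  240.1] 74.76112365722656 th 48.2
side sherd 762 [520.8 253.2  14.2]
wrist sw 390 [588.4 172.4 223.6] th 47.8
wrist ring 2503 [542.7 241.4] 70.64734649658203 th 50.9
wrist sherd 66 [519.5 221.2  15.2]
2043 tube line th 47.996754 mean-from-piv th 47.475330582208684 line offset 0.5480675757711992 cap ((688.3947143554688, 62.341739654541016), 18.191225051879883)
```

View pics/wrist4.png

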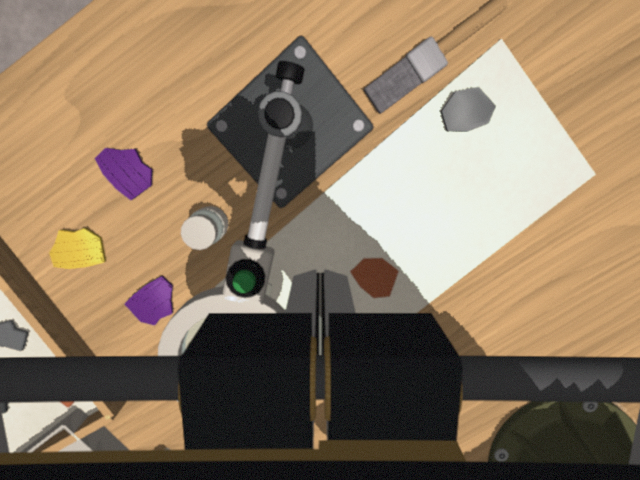

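The measured swing is about 48° against a target of 48.7°, and the sherd hasn't moved. Next I'll go over the switch, which is at about (588,174).

Emit:
jog_arm(moves=[[[-1.5,20,-20,0,0,0],[-1.5,20,-20,0,0,0],[-1.5,20,-20,0,0,0],[-1.5,20,-20,0,0,0],[0,0,0,0,0,0]]])

```text
clock: 8.65
eef_pos: [586.3, 171.9, 312.6]
eef_rot: [0.133, 1.537, -2.041]
wrist_force: [-0.6, -0.0, -0.9]
finger_gap: 0.3
```

Emit:
jog_arm(moves=[[[0,0,-20,0,0,0],[0,0,-20,0,0,0],[0,0,-20,0,0,0],[0,0,0,0,0,0]]])

```text
clock: 9.05
eef_pos: [585.8, 169.9, 249.6]
eef_rot: [0.074, 1.535, -2.098]
wrist_force: [1.2, -0.1, -0.2]
finger_gap: 0.6
```

Emit:
jog_arm(moves=[[[2,4,0,0,0,0],[0,0,-4,0,0,0],[0,0,-3,0,0,0],[0,0,0,0,0,0]]])

```text
clock: 9.45
eef_pos: [589.0, 173.4, 245.5]
eef_rot: [0.151, 1.537, -2.023]
wrist_force: [0.6, -0.2, 0.2]
finger_gap: 0.6
```

```bash
python3 - <<'E'
from h import *
s=manip.read_state();print(s['eef_pos'].round(1),s['wrist_force'])
for n in('scene','side'):
    im,d=manip.camera(n);cv2.imwrite(f'pics/{n}5.png',im)
a=cv2.imread('pics/scene5.png')[120:300,220:420];b=cv2.imread('pics/side5.png')[140:380,230:430]
cv2.imwrite('pics/c5.png',np.hstack([cv2.resize(a,(400,360)),cv2.resize(b,(300,360))]))
E
```

```text
[589.  173.4 245.5] [ 0.55649788 -0.16451231  0.19258964]
```

View pics/c5.png

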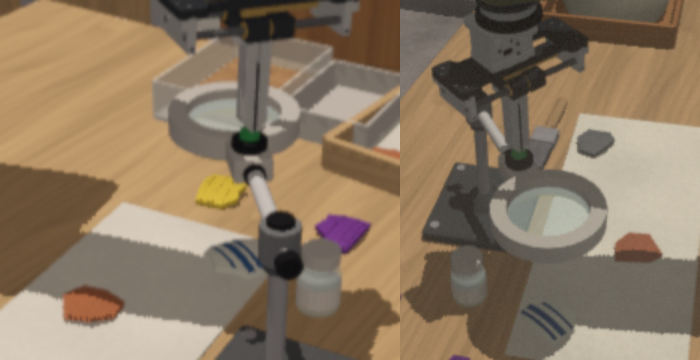

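In both crops the closed fingertips are just above the green switch, centred on it. Now I'll press straight down.

Emit:
jog_arm(moves=[[[0,0,-3,0,0,0],[0,0,-3,0,0,0],[0,0,-3,0,0,0],[0,0,0,0,0,0]]])

```text
clock: 9.95
eef_pos: [589.7, 173.7, 239.6]
eef_rot: [0.284, 1.54, -1.889]
wrist_force: [-1.3, 0.4, 3.0]
finger_gap: 0.6
```

Emit:
jog_arm(moves=[[[0,0,-2.5,0,0,0],[0,0,-2.5,0,0,0],[0,0,-1,0,0,0],[0,0,-1,0,0,0]]])

```text
clock: 10.35
eef_pos: [590.8, 174.7, 239.2]
eef_rot: [0.63, 1.545, -1.544]
wrist_force: [-2.5, -0.5, 6.0]
finger_gap: 0.5
```

Emit:
jog_arm(moves=[[[0,0,-4,0,0,0],[0,0,-4,0,0,0],[0,0,-4,0,0,0]]])

```text
clock: 10.65
eef_pos: [593.4, 177.0, 238.7]
eef_rot: [1.398, 1.544, -0.774]
wrist_force: [-5.4, 2.3, 25.9]
finger_gap: 0.4
```

Emit:
jog_arm(moves=[[[0,0,5,0,0,0],[0,0,10,0,0,0],[0,0,30,0,0,0],[0,0,45,0,0,0],[0,0,45,0,0,0]]])

```text
clock: 11.15
eef_pos: [591.6, 176.7, 373.2]
eef_rot: [1.045, 1.548, -1.127]
wrist_force: [-0.4, -0.6, 0.2]
finger_gap: 0.0
```

Emit:
jog_arm(moves=[[[0,-20,40,0,0,0],[0,-30,30,0,0,0],[0,-30,0,0,0,0],[0,0,0,0,0,0],[0,0,0,0,0,0]]])

```text
clock: 11.65
eef_pos: [590.7, 94.5, 452.8]
eef_rot: [1.323, 1.544, -0.848]
wrist_force: [-0.1, 0.3, 0.4]
finger_gap: 0.5
```

```bash
python3 m.py 6; python3 tube.py; python3 - <<'E'
import cv2,numpy as np
a=cv2.imread('pics/scene6.png')[120:300,220:420];b=cv2.imread('pics/side6.png')[140:380,230:430]
cv2.imwrite('pics/c6.png',np.hstack([cv2.resize(a,(400,360)),cv2.resize(b,(300,360))]))
E
```

```text
11.65 [ 0.107  0.368  0.916 -0.023  1.842  2.272] [590.7  94.5 452.8] [-0.13841821  0.30480318  0.41340052]
scene sw 59 [595.2 173.6 222.3] th 50.1
scene ring 953 [534.5 245.8] 74.0269775390625 th 50.1
scene sherd 422 [529.4 241.8  15. ]
side sw 9 [590.4 186.2 224.6] th 51.7
side ring 1693 [538.  248.1] 74.59541320800781 th 51.1
side sherd 759 [521.  253.6  14.4]
wrist sw 304 [592.6 176.7 223.7] th 50.1
wrist ring 2971 [546.4 244.8] 69.02095031738281 th 52.2
wrist sherd 86 [525.3 221.5  15.1]
1601 tube line th 50.19439 mean-from-piv th 49.89013783533839 line offset 0.3914933410598991 cap ((688.3827514648438, 62.11962127685547), 18.486631393432617)
```

View pics/c6.png

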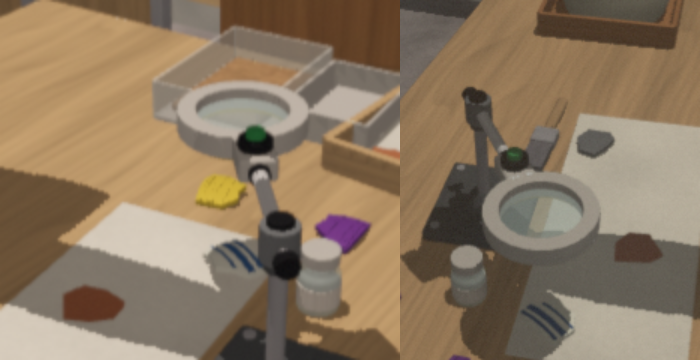

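The press succeeded: about 26 N against the stop, the switch is back up, and the sherds, jar and brush haven't moved. It did drag the arm about 2° too far (≈50.3° against 48.7°, 7 mm at the lens). I'll nudge it back lightly on the bare tube from the other side.

Emit:
jog_arm(moves=[[[16,18,-20,0,0,-3],[16,18,-30,0,0,-3],[16,18,-30,0,0,-2],[14,16,-30,0,0,0],[0,0,0,0,0,0]]])

```text
clock: 12.35
eef_pos: [653.3, 171.7, 336.5]
eef_rot: [1.224, 1.544, -1.087]
wrist_force: [-0.4, 0.3, -0.5]
finger_gap: 0.7
```

Emit:
jog_arm(moves=[[[0,0,-20,0,0,0],[0,0,-25,0,0,0],[0,0,-25,0,0,0],[0,0,-15,0,0,0],[0,0,0,0,0,0]]])

```text
clock: 12.85
eef_pos: [652.0, 173.3, 252.6]
eef_rot: [1.308, 1.543, -0.999]
wrist_force: [0.5, -0.0, -0.6]
finger_gap: 0.4
```

Emit:
jog_arm(moves=[[[1,-1,-20,0,0,0],[1,-1,-20,0,0,0],[1,-1,-15,0,0,0],[1,-1,-8,0,0,0],[0,0,0,0,0,0]]])

```text
clock: 13.35
eef_pos: [657.2, 169.6, 195.6]
eef_rot: [1.568, 1.539, -0.738]
wrist_force: [0.3, 0.7, 0.1]
finger_gap: 0.4
```

Emit:
jog_arm(moves=[[[-3,-3,-1,0,0,0],[-3,-3,0,0,0,0],[-3,-2,0,0,0,0],[-1,-1,0,0,0,0],[0,0,0,0,0,0]]])

```text
clock: 13.85
eef_pos: [647.1, 159.8, 198.2]
eef_rot: [1.669, 1.536, -0.637]
wrist_force: [0.2, -0.5, -0.2]
finger_gap: 0.5
```

Emit:
jog_arm(moves=[[[0,0,-5,0,0,0],[-1,-1,-4,0,0,0],[-2,-2,-2,0,0,0],[-1.5,-1,0,0,0,0],[0,0,0,0,0,0]]])

```text
clock: 14.35
eef_pos: [642.1, 155.6, 185.9]
eef_rot: [1.659, 1.537, -0.647]
wrist_force: [-0.5, -0.7, -0.8]
finger_gap: 0.2
```

Emit:
jog_arm(moves=[[[-1.5,-1,0,0,0,0],[-1,-1,0,0,0,0],[0,0,0,0,0,0]]])

```text
clock: 14.65
eef_pos: [639.5, 153.5, 186.1]
eef_rot: [1.669, 1.536, -0.637]
wrist_force: [1.2, -0.4, 0.7]
finger_gap: 0.3
```

```bash
python3 m.py 7
```

```text
14.65 [ 0.19   0.559  1.244 -0.026  1.315  2.502] [639.5 153.5 186.1] [ 1.22444569 -0.39751547  0.73347631]
scene sw 58 [595.4 173.  222.4] th 50.0
scene sherd 414 [529.3 241.8  15. ]
side ring 1282 [532.7 249.4] 70.36881256103516 th 50.3
side sherd 765 [521.2 253.7  14.3]
```

Emit:
jog_arm(moves=[[[-1,-0.8,0,0,0,0],[-0.8,-0.7,0,0,0,0],[0,0,0,0,0,0]]])

```text
clock: 15.1
eef_pos: [638.0, 152.5, 186.2]
eef_rot: [1.71, 1.536, -0.596]
wrist_force: [1.4, 2.0, 0.6]
finger_gap: 0.4
```

```bash
python3 m.py 8
```

```text
15.1 [ 0.188  0.555  1.251 -0.026  1.311  2.5  ] [638.  152.5 186.2] [1.44816745 1.98134095 0.62507108]
scene sw 57 [593.8 171.4 222.4] th 49.1
scene sherd 416 [529.5 241.8  15. ]
side ring 1288 [529.4 245.5] 71.40408325195312 th 49.1
side sherd 764 [520.3 253.5  14.4]
```

The lens is now within about 0.5° (2 mm) of the sherd's direction. I'll back off sideways, go up and do a final check.

Emit:
jog_arm(moves=[[[8,7,0,0,0,0],[10,9,0,0,0,0],[0,0,20,0,0,0],[0,0,40,0,0,0],[0,0,40,0,0,0]]])

```text
clock: 15.75
eef_pos: [654.1, 167.8, 282.2]
eef_rot: [1.302, 1.543, -1.004]
wrist_force: [-0.5, -0.4, -0.0]
finger_gap: 0.6
```

Emit:
jog_arm(moves=[[[0,0,40,0,0,0],[-15,-20,40,0,0,0],[-20,-30,25,0,0,0],[-15,-30,0,0,0,0],[0,0,0,0,0,0]]])

```text
clock: 16.25
eef_pos: [601.4, 85.3, 397.0]
eef_rot: [1.442, 1.538, -0.863]
wrist_force: [-0.3, 0.2, 0.1]
finger_gap: 0.4
```

```bash
python3 m.py 9; python3 tube.py; python3 - <<'E'
import cv2,numpy as np
a=cv2.imread('pics/scene9.png')[120:300,220:420];b=cv2.imread('pics/side9.png')[140:380,230:430]
cv2.imwrite('pics/c9.png',np.hstack([cv2.resize(a,(400,360)),cv2.resize(b,(300,360))]))
E
```

```text
16.25 [ 0.092  0.371  1.038 -0.027  1.714  2.393] [601.4  85.3 397. ] [-0.29315883  0.24092472  0.13310337]
scene sw 63 [593.1 172.4 222.8] th 49.2
scene ring 1005 [531.2 241.8] 73.61190032958984 th 48.8
scene sherd 420 [528.6 241.7  14.8]
side sw 34 [588.1 180.7 224.5] th 49.8
side ring 1709 [532.1 243.1] 75.35595703125 th 49.2
side sherd 762 [520.9 254.1  14.4]
wrist sw 375 [591.7 174.2 223.5] th 49.2
wrist sherd 90 [526.7 226.3  15.4]
2055 tube line th 49.457836 mean-from-piv th 48.79270212034077 line offset 0.6648400526499572 cap ((688.0614624023438, 62.368019104003906), 18.612947463989258)
```

View pics/c9.png

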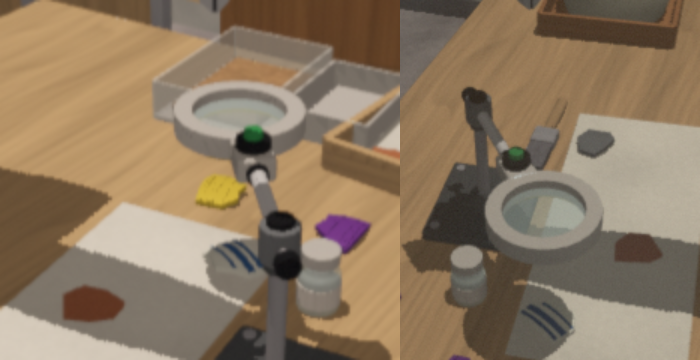

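The final view shows the lens standing over the painted sherd, the switch up, everything else in place and the robot clear. I'm handing in.

```bash
python3 -c "
from cell import manip
print(manip.sign_off())"
```

```text
the job is handed in; nothing more can be done
None
```

The job is handed in: the lens stands over the blue-and-white sherd, and the green switch was pressed fully down and let go. I pushed the bare tube with one finger of the shut gripper, using about 5–6 N.

- **Correction after the press:** pressing the switch (about 26 N at the stop) dragged the arm about 2° past the sherd. I nudged it back from the other side with 2–3 N, so the last arm movement came after the press, not before it.
- **Final position:** the arm's measured direction is about 49.2° (the readings ran from 48.8° to 49.8°) and the sherd's is 48.7°, about 2 mm at the lens. The sherd also lies about 5 mm further from the pivot than the lens centre, which swinging the arm cannot change.
- **Last checks:** the switch was back up. The painted sherd had not moved, and the other sherds, the jar and the brush looked undisturbed. I saw no contact with the glass, and the robot was clear of everything.
- **Disagreements:** the side and scene cameras differ by about 10 mm on where the sherd is. They still agree on its direction from the pivot to within 0.3°.

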